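# Open the offcut hatch of the soap bench with its lever

### The arm

A 6-joint arm with a two-finger parallel gripper is mounted at the origin on the work surface. World frame = base frame: x ahead of the robot, y to its left, z up, the work surface at z = 0. Lengths are in m, angles in rad, forces in N, time in s.
With the tool pointing down it reaches from about 0.4 to 0.925 m from the base axis. Payload 12.5 kg.
Tool frame: the origin (TCP) lies midway between the tips of the shut fingers; the grasp point (between the pads) lies 19 mm behind it (grasp_offset is the distance from the TCP to the grasp point, in m); z points along the fingers, y is the line along which they close (so a half turn about z gives the same grasp; the last joint's range is limited). The gripper opens to 95 mm and grips with 3 to 60 N. Pads are 20 mm wide; open, the fingers measure 119 mm over their backs; the gripper's body (75 mm by 180 mm) begins 59 mm behind the grasp point.
Start: joints at [1.238, 0.491, 1.559, -0, 1.092, -0.106], TCP at [0.141, 0.609, 0.215] pointing down, gripper open.
Joint ranges: [-3.1, 3.1], [-0.84, 2.19], [0.05, 2.79], [-1.13, 4.28], [0.06, 2.93], [-2.69, 2.69]. Speed limits (rad/s): [2.22, 2.22, 2.79, 3.14, 3.14, 3.14].

### API

Orientations are given as a unit quaternion [x, y, z, w].
In Python, from plant import * gives the robot as it stands.
- The arm moves only by the shell command python3 -m handwheel 'ROWS'. ROWS is JSON, a list of rows, each an object with "travel": the shift along the tool's x, y, z as a fraction of full scale, a list of three; "angular": the turn, a rotation vector about the tool's x, y, z as a fraction of full scale, a list of three; "hand": the gripper command: -1 is shut, 1 is fully open, values between are in proportion. A call has 1 to 20 rows; each row is the pose to reach, as a shift and turn from the pose commanded when the call began, along the tool's axes at that moment; what a row does not reach only later rows make up. Full scale, the value 1, is 250 mm for a shift and pi/4 rad for a turn. A row lasts 1/10 s, in which the tool goes at most 50 mm and 8.59 degrees, less where a joint would pass 70% of its speed; a pose out of reach is approached as far as the arm can. A call with a number of a shift or a turn outside -1 to 1 is refused whole. A call with a gripper value outside its range is refused whole. The fingers move at their own pace and stop on an object; the grip force is fixed at half the most. Time passes only in rows, so rows that repeat a pose let the fingers close. It gives the time, the measured TCP pose, the force, the opening and the grip force at its end, in the units of the state.
- read_state(): the state, without advancing time (a new reading comes with each control period).
- get_image(name): name is "scene" or "top" or "wrist"; returns a dict with "image" (480x640x3 uint8, blue, green, red), "fx", "fy", "cx", "cy" (pixels), "origin" and "orientation" of the camera in the world. Camera axes: x right, y down, z forward; pixel columns grow to the right and rows downward; lengths in m; the calibration is good to about 2 mm. A picture is of the moment at which its call begins. There is no depth.
- finish_job(): hands the job in; it is judged then, once.
The state is a dict: "time": time; "joint_positions": joint angles; "dq": joint speeds; "joint_torque": joint torques, N m; "position": TCP position; "tcp_rot": TCP orientation; "wrist_force": force on the tool from outside, world axes, zero at the start; "wrist_torque": the same for the moment, N m; "gripper_width": finger opening in m; "finger_force": force on a finger pad.
Only numpy, scipy, OpenCV 4.12 (cv2) and the standard library are available. Lean on these libraries where they do the work, as an engineer would, in place of code of your own. Each camera call takes 0.05 s, during which the arm holds its last target. There are 200 camera calls.

### The job

Push the olive soap cube off the steel flap onto the wooden shelf behind the flap's hinge, sliding it, not lifting it or tipping it over. Then press the yellow paddle of the red lever all the way down on its rubber stop so that the heavy flap is fully raised, and finish while still holding the paddle down. Leave the cream soap cube, the stamp and the brush where they are.

Things in the scene. Friction and masses are not known exactly. Their poses are not given: they have to be found in the camera images.
- hatch: Fixed unit on the bench: blue offcut hopper, 220 mm wide, with steel flap and wooden shelf, beside it the lever's grey cradle and rubber stop. Origin on the bench top directly below the lever's pivot; z up, +y along the lever towards its long end (paddle), -y towards flap, hinge and shelf, x across. Yawed up to 0.3 rad. The cradle fills x +-30, y +-25 mm, up to 120 mm high.
- hinge (a point): Middle of the flap's hinge line, which runs along the hatch's x at y -270 mm, z 88 mm. The shut flap spans x -100 to 100, y -268 to -85, top at z 98 (hatch frame, mm).
- stop (a point): Top of the rubber stop, a post 32 mm across and 37 mm high, at y 221 mm in the hatch's frame, below the paddle.
- shelf (a point): Centre of the top of the fixed wooden shelf, 220 mm (x) by 128 mm (y), from y -404 to -276 in the hatch's frame; this point is at y -340, z 96, 2 mm below the flap's top. A wooden curb at its far end, y -404, rises 10 mm above it.
- flap (a joint): Steel flap, 200 by 183 by 10 mm, about 3 kg (2 to 4 kg), hinged at the shelf side; rad, 0 shut and level, grows as its free edge (next to the lever) rises; about 0.29 with the lever on its stop. It falls shut when the lever is let go.
- flap_edge (a point): Middle of the top of the flap's free edge: y -85, z 98 in the hatch's frame when shut.
- lever: Loose red steel lever, 0.55 kg, resting by a cross pin in the cradle's V notches, steel nose under the flap's free edge. Origin on the pin's axis, 105 mm above the bench; axes parallel to the hatch's at rest. Short arm 100 mm, long arm 230 mm (to the paddle's centre). The long arm slopes 0.25 rad up at rest, 0.28 rad down on the stop. Pressing takes 4 to 10 N, more on the stop.
- paddle (a point): Centre of the top of the yellow press paddle (60 mm across, 70 mm along the lever, 8 mm thick) at the end of the long arm. Hatch frame: at rest y 222, z 166 mm, on the stop y 222, z 45 mm; between them it swings in an arc about the pivot, up to 8 mm further out in y.
- soap: Olive-green soap cube, 72 mm, about 0.4 kg, standing on the flap, turned up to 0.35 rad to it. Origin at the centre of its underside, z up.
- spare_soap: Cream soap cube, 72 mm, standing on the bench on the +x side of the lever; bystander. Origin at the centre of its underside.
- stamp: Brass soap stamp with a slim handle, 52 mm across, 98 mm tall, standing on the bench on the -x side of the lever; bystander. Origin at the centre of its underside.
- brush: Brush lying on the bench on the +x side of the hopper, roughly along y; bystander. Origin near its middle, on the bench.
Things that resemble listed ones, but are neither listed nor needed, are in the scene too. Leave any blue, purple or turquoise look-alike of the soap alone.

How it is judged:
On the way, in this order (a step that is already met when the one before it is completed fails the run):
1. the olive soap cube stands wholly on the wooden shelf and the flap is still shut (y of soap in the frame of hatch between -0.385 and -0.302 m and x of soap in the frame of hatch between -0.1 and 0.1 m and z of soap in the frame of hatch between 0.0882596 and 0.10626 m and angle between soap's own z axis and vertical below 0.12 rad and value of joint flap below 0.05 rad), for 0.2 s.
2. the fingers press the lever and the flap is fully raised (value of joint flap above 0.25 rad and contact force between the fingers and lever above 1.5 N), for 0.3 s.
At the end, for the whole second after the job is handed in: The fingers press the lever with more than 1.5 N and the flap is raised to more than 0.25 rad (about 0.29 is full) and still; the soap cube stands upright and at rest on the shelf, its centre at least 32 mm behind the hinge line; the lever still rests in its cradle (within 8 mm) (all of step 2 and y of soap in the frame of hatch between -0.385 and -0.302 m and x of soap in the frame of hatch between -0.1 and 0.1 m and z of soap in the frame of hatch between 0.0882596 and 0.10626 m and angle between soap's own z axis and vertical below 0.12 rad and distance between lever and hatch below 0.113 m and linear speed of soap below 0.02 m/s and velocity of joint flap between -0.1 and 0.1 rad/s); the arm keeps its last pose, push and grip.
It fails at once if the olive soap cube is lifted more than 20 mm (z of soap in the frame of hatch above 0.11826 m).
It fails at once if the olive soap cube is tipped over (angle between soap's own z axis and vertical above 0.6 rad).
It fails at once if the flap is raised while the soap cube is still on it (value of joint flap above 0.1 rad and y of soap in the frame of hatch above -0.295 m).
It fails at once if the lever is lifted out of its cradle (distance between lever and hatch above 0.125 m).
It fails at once if the cream soap cube, the stamp or the brush is moved more than 30 mm (distance of any of spare_soap, stamp, brush from where it was at the start of the episode above 0.03 m).
It also fails if it takes over 53 s, if anything falls off the work surface, if the arm or the gripper's body presses on something with over 40 N, if the wrist force passes 120 N, or if a joint passes its speed limit or range.

## Working session

There is one attempt and no reset: what is moved stays moved. The work goes in short steps, Python scripts to look and compute and a shell command to move; the robot and the scene stay as the last step left them, time stands still between calls to the robot, and variables do not carry over. Pictures are saved under pics/ and viewed, at most 10 in all, crops included, and the job is handed in when it is done.

```bash
mkdir -p pics; ls
cat > h.py <<'E'
from plant import *
import numpy as np, cv2
from scipy.spatial.transform import Rotation as R
def grab(n,f=None):
    d=get_image(n)
    if f: cv2.imwrite('pics/'+f+'.png',d['image'])
    return d
def ray(d,u,v):
    r=R.from_quat(d['orientation']).as_matrix()@np.array([(u-d['cx'])/d['fx'],(v-d['cy'])/d['fy'],1])
    return np.array(d['origin']),r
def onz(d,u,v,z):
    o,r=ray(d,u,v); return o+r*(z-o[2])/r[2]
def proj(d,p):
    q=R.from_quat(d['orientation']).as_matrix().T@(np.array(p)-d['origin'])
    return q[0]/q[2]*d['fx']+d['cx'],q[1]/q[2]*d['fy']+d['cy']
E
python3 - <<'E'
from h import *
for n in('top','scene'):
    d=grab(n,n); np.savez(n+'.npz',**d); print(n,d['origin'],d['orientation'],d['fx'],d['cx'],d['cy'])
s=read_state(); print({k:np.round(v,3) for k,v in s.items()})
E
```

```text
pics
top [ 0.42194885 -0.04882983  1.19866983] [ 0.71565672 -0.69557639  0.05420479 -0.03272296] 575.0166619347585 314.36697323675486 242.2936467485501
scene [1.17311936 0.17845888 0.82899169] [ 0.51693391  0.77721837 -0.30050941 -0.19597203] 455.4358309729297 324.68630694167166 230.78158964657874
{'time': np.float64(0.1), 'joint_positions': array([ 1.238,  0.492,  1.559, -0.   ,  1.092, -0.106]), 'dq': array([-0.   ,  0.   , -0.   ,  0.001, -0.   ,  0.   ]), 'joint_torque': array([ 3.0000e-03, -6.1362e+01, -2.5861e+01,  6.9000e-02,  4.7000e-02,
       -0.0000e+00]), 'position': array([0.14 , 0.609, 0.214]), 'tcp_rot': array([ 0.113,  0.994, -0.   , -0.   ]), 'wrist_force': array([-0.555, -0.528, -0.46 ]), 'wrist_torque': array([-0.016,  0.041,  0.007]), 'finger_force': np.float64(0.0), 'gripper_width': np.float64(0.095)}
```

View pics/top.png

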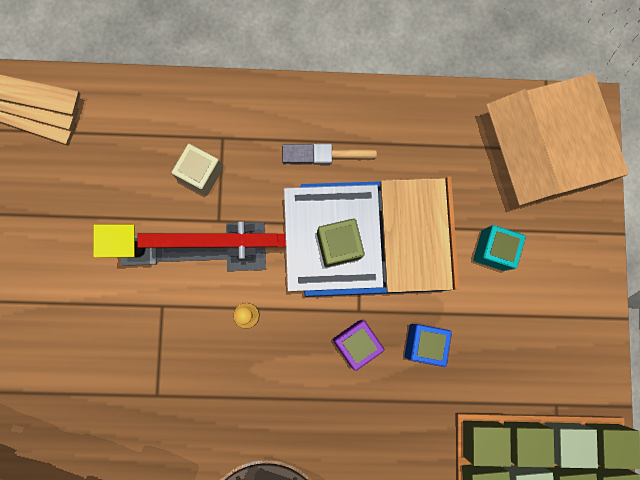

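View pics/scene.png

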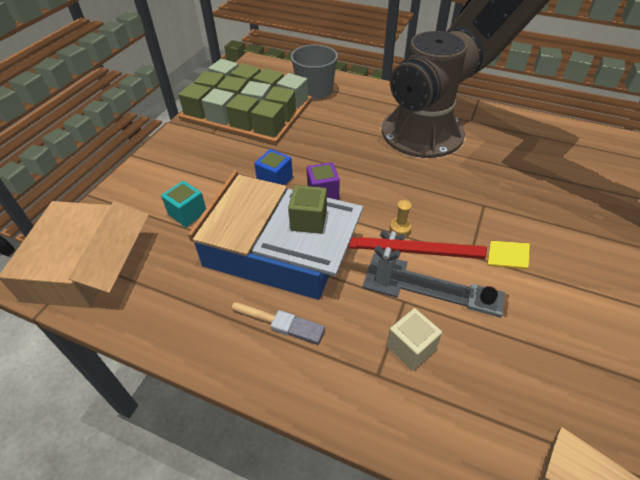

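The top view shows the hatch. The flap is at (285-383, 182-293), the shelf at (383-452, 178-292), and the paddle at (114,240).

Soap candidates are olive on the flap (341,243), purple rim (358,345), blue rim (431,345), turquoise rim (499,247) and cream (196,168). Only the one at (341,243) is plain olive and stands on the flap. I'll measure it and confirm with a crop.

Run:
```python
from h import *
d=dict(np.load('top.npz')); im=d['image']; hsv=cv2.cvtColor(im,cv2.COLOR_BGR2HSV)
def big(m,box):
    k=np.zeros_like(m);x0,y0,x1,y1=box;k[y0:y1,x0:x1]=m[y0:y1,x0:x1]
    c=max(cv2.findContours(k,0,1)[0],key=cv2.contourArea); return c
def w(pts,z): return np.array([onz(d,u,v,z)[:2] for u,v in pts])
print('soap px',hsv[240,340],hsv[262,350],'wood',hsv[240,420])
y=big(cv2.inRange(hsv,(25,150,150),(35,255,255)),(80,210,150,270))
ry=cv2.minAreaRect(y); P=w(cv2.boxPoints(ry),.166); pc=P.mean(0); print('paddle',ry,pc)
s=big(cv2.inRange(hsv,(25,60,85),(45,255,255)),(300,200,380,280))
rs=cv2.minAreaRect(s); S=w(cv2.boxPoints(rs),.17); print('soap',rs,S.round(4).tolist(),S.mean(0), np.linalg.norm(S[1]-S[0]),np.linalg.norm(S[2]-S[1]))
r=big(cv2.inRange(hsv,(0,200,120),(8,255,255)),(130,225,300,255)); print('lever',cv2.minAreaRect(r))
sh=big(cv2.inRange(hsv,(10,80,140),(24,200,255)),(384,175,450,300)); rh=cv2.minAreaRect(sh)
H=w(cv2.boxPoints(rh),.096); print('shelf',rh,H.mean(0),H.round(4).tolist())
fl=big(cv2.inRange(hsv,(0,0,170),(180,60,255)),(280,175,390,300)); rf=cv2.minAreaRect(fl);F=w(cv2.boxPoints(rf),.098);print('flap',rf,F.mean(0),F.round(4).tolist())
ey=pc-F.mean(0); print('axis paddle-flap',ey,np.linalg.norm(ey),'expect',.222+.1765)
crop=cv2.resize(im[170:380,270:540],None,fx=2.8,fy=2.8,interpolation=2); cv2.imwrite('pics/crop.png',crop)
```

```text
soap px [ 33  93 142] [103  13 133] wood [ 16 125 219]
paddle ((113.0, 240.0), (32.0, 40.0), 90.0) [0.54335989 0.2821784 ]
soap ((340.7912292480469, 241.13009643554688), (38.81770324707031, 38.584327697753906), 76.50426483154297) [[0.5781, -0.0834], [0.5968, -0.1511], [0.5283, -0.1687], [0.5101, -0.1014]] [ 0.5533274  -0.12617429] 0.0702887796535512 0.07064736441056801
lever ((211.0, 239.5), (13.0, 146.0), 90.0)
shelf ((416.5, 233.0), (116.0, 65.0), 90.0) [ 0.58452054 -0.27920239] [[0.6964, -0.2142], [0.7009, -0.3432], [0.4721, -0.3426], [0.4686, -0.2168]]
flap ((333.0738830566406, 237.5688018798828), (102.57744598388672, 95.18930053710938), 87.95458984375) [ 0.56995464 -0.11667778] [[0.6633, -0.0179], [0.6763, -0.2039], [0.4759, -0.2135], [0.4643, -0.0314]]
axis paddle-flap [-0.02659475  0.39885618] 0.3997418283068423 expect 0.39849999999999997
```

View pics/crop.png

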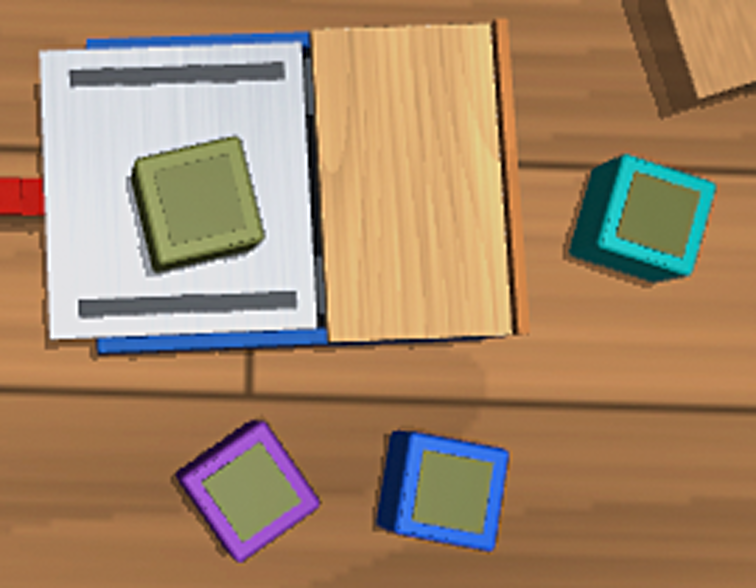

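The crop confirms it: the plain olive cube on the flap is at crop (200,205), and the purple, blue and turquoise ones only have olive tops. Next I'll plan moves in the hatch frame.

```bash
cat >> h.py <<'E'
ey=np.array([-.02659,.39886]); ey/=np.linalg.norm(ey); ex=np.array([ey[1],-ey[0]])
O=np.array([.54336,.28218])-.222*ey
def W(x,y,z): return np.array([*(O+x*ex+y*ey),z])
def toH(p): q=np.array(p[:2])-O; return np.array([q@ex,q@ey])
Rt=np.column_stack([[*(-ey),0],[*ex,0],[0,0,-1]])   # tool x=-ey, y=ex, z down
if abs(np.linalg.det(Rt)-1)>.01: Rt[:,0]*=-1
def plan(*h):
    s=read_state(); Rc=R.from_quat(s['tcp_rot']).as_matrix()
    t=Rc.T@(W(*h)-s['position'])/.25; a=R.from_matrix(Rc.T@Rt).as_rotvec()/(np.pi/4)
    print('H now',toH(s['position']).round(4),s['position'].round(4),'travel',t.round(3),'ang',a.round(3),'rows>=',np.ceil(np.linalg.norm(t)*5),'F',s['wrist_force'].round(1),'t',s['time'],'w',s['gripper_width'])
E
python3 -c "
from h import *
print(O,Rt); plan(0,.222,.26); plan(-.017,-.125,.26); print('tgt in tool')"
```

```text
[0.55812685 0.06067167] [[-0.06651735  0.99778527  0.        ]
 [ 0.99778527  0.06651735  0.        ]
 [-0.          0.         -1.        ]]
H now [-0.3803  0.5747] [0.1405 0.6088 0.2141] travel [-1.864 -0.911 -0.183] ang [-1.000e-03  1.000e-03  1.627e+00] rows>= 11.0 F [-0.6 -0.5 -0.5] t 0.1 w 0.09496710784802537
H now [-0.3803  0.5747] [0.1405 0.6088 0.2141] travel [-2.2   -2.259 -0.181] ang [-1.000e-03  1.000e-03  1.627e+00] rows>= 16.0 F [-0.6 -0.5 -0.5] t 0.1 w 0.09496710784802537
tgt in tool
```

```bash
python3 -m handwheel '[{"travel":[-0.1,-0.05,-0.18],"angular":[0,0,0.1],"hand":-0.1},{"travel":[-0.25,-0.13,-0.18],"angular":[0,0,0.25],"hand":-0.1},{"travel":[-0.4,-0.2,-0.18],"angular":[0,0,0.4],"hand":-0.1},{"travel":[-0.55,-0.27,-0.18],"angular":[0,0,0.55],"hand":-0.1},{"travel":[-0.7,-0.35,-0.18],"angular":[0,0,0.7],"hand":-0.1},{"travel":[-0.85,-0.42,-0.18],"angular":[0,0,0.85],"hand":-0.1},{"travel":[-1,-0.5,-0.18],"angular":[0,0,1],"hand":-0.1},{"travel":[-1,-0.5,-0.18],"angular":[0,0,1],"hand":-0.1},{"travel":[-1,-0.5,-0.18],"angular":[0,0,1],"hand":-0.1}]'; python3 -c "
from h import *
plan(0,.222,.26)
plan(-.017,-.118,.26)"
```

```text
time: 1.0
position: [0.3564, 0.4305, 0.2594]
tcp_rot: [0.485, 0.874, -0.0, -0.0]
wrist_force: [-0.6, 0.5, 0.4]
gripper_width: 0.043
finger_force: 0.0
H now [-0.1767  0.3824] [0.3564 0.4305 0.2594] travel [-0.899  0.321 -0.003] ang [-0.001 -0.     0.625] rows>= 5.0 F [-0.6  0.5  0.4] t 1.0 w 0.043048024322867265
H now [-0.1767  0.3824] [0.3564 0.4305 0.2594] travel [-2.066e+00 -3.810e-01 -2.000e-03] ang [-0.001 -0.     0.625] rows>= 11.0 F [-0.6  0.5  0.4] t 1.0 w 0.043048024322867265
```

```bash
python3 -m handwheel '[{"travel":[-0.18,0.03,0],"angular":[0,0,0.15],"hand":-0.1},{"travel":[-0.36,0.06,0],"angular":[0,0,0.3],"hand":-0.1},{"travel":[-0.54,0.1,0],"angular":[0,0,0.45],"hand":-0.1},{"travel":[-0.72,0.1,0],"angular":[0,0,0.625],"hand":-0.1},{"travel":[-0.86,0.1,0],"angular":[0,0,0.625],"hand":-0.1},{"travel":[-1,0.1,0],"angular":[0,0,0.625],"hand":-0.1},{"travel":[-1,0.1,0],"angular":[0,0,0.625],"hand":-0.1},{"travel":[-1,0.1,0],"angular":[0,0,0.625],"hand":-0.1}]'; python3 -c "
from h import *
plan(-.017,-.118,.26)"
```

```text
time: 1.8
position: [0.5093, 0.2329, 0.2594]
tcp_rot: [0.682, 0.731, -0.0, -0.0]
wrist_force: [-0.2, 0.6, -0.4]
gripper_width: 0.0432
finger_force: 0.0
H now [-0.0372  0.1751] [0.5093 0.2329 0.2594] travel [-1.173  0.079 -0.003] ang [-0.001 -0.     0.003] rows>= 6.0 F [-0.2  0.6 -0.4] t 1.8 w 0.04321020864067641
```

```bash
python3 -m handwheel '[{"travel":[-0.16,0.02,0],"angular":[0,0,0],"hand":-0.1},{"travel":[-0.33,0.04,0],"angular":[0,0,0],"hand":-0.1},{"travel":[-0.5,0.06,0],"angular":[0,0,0],"hand":-0.1},{"travel":[-0.67,0.08,0],"angular":[0,0,0],"hand":-0.1},{"travel":[-0.84,0.08,0],"angular":[0,0,0],"hand":-0.1},{"travel":[-1,0.08,0],"angular":[0,0,0],"hand":-0.1},{"travel":[-1,0.08,0],"angular":[0,0,0],"hand":-0.1},{"travel":[-1,0.08,0],"angular":[0,0,0],"hand":-0.1}]'; python3 -c "
from h import *
plan(-.017,-.118,.117)
d=grab('wrist','w1')
for p in [(-.017,-.186,.17),(0,-.085,.098),(0,-.27,.098),(-.017,-.144,.098)]: print(p,np.round(proj(d,W(*p))))"
```

```text
time: 2.6
position: [0.5464, -0.0147, 0.2595]
tcp_rot: [0.683, 0.731, 0.0, -0.0]
wrist_force: [-0.1, 0.6, 0.0]
gripper_width: 0.0427
finger_force: 0.0
H now [-0.0167 -0.0745] [ 0.5464 -0.0147  0.2595] travel [-0.174 -0.001  0.57 ] ang [-0.    -0.001  0.002] rows>= 3.0 F [-0.1  0.6  0. ] t 2.6 w 0.04273103317573746
(-0.017, -0.186, 0.17) [313. 395.]
(0, -0.085, 0.098) [334. 233.]
(0, -0.27, 0.098) [331. 425.]
(-0.017, -0.144, 0.098) [313. 300.]
```

View pics/w1.png

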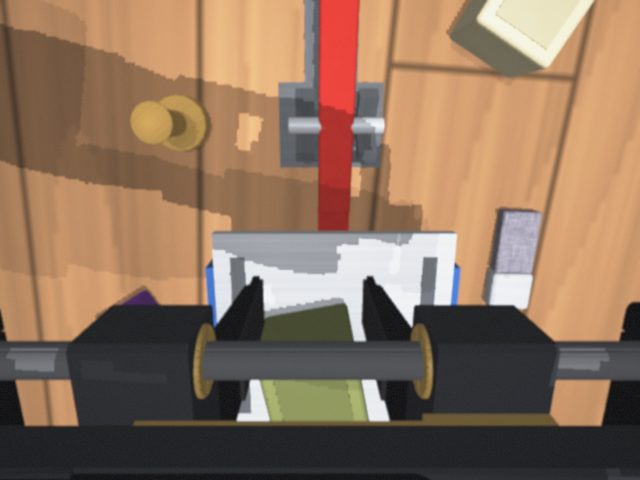

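The wrist view matches the model. The flap's edge is at row 233 as predicted, and the olive cube's near face runs from (270,318) to (340,300). Descending behind it.

```bash
python3 -m handwheel '[{"travel":[-0.15,0,0.1],"angular":[0,0,0],"hand":-0.1},{"travel":[-0.165,0,0.25],"angular":[0,0,0],"hand":-0.1},{"travel":[-0.165,0,0.4],"angular":[0,0,0],"hand":-0.1},{"travel":[-0.165,0,0.5],"angular":[0,0,0],"hand":-0.1},{"travel":[-0.165,0,0.57],"angular":[0,0,0],"hand":-0.1},{"travel":[-0.165,0,0.57],"angular":[0,0,0],"hand":-0.1},{"travel":[-0.165,0,0.57],"angular":[0,0,0],"hand":-0.1},{"travel":[-0.165,0,0.57],"angular":[0,0,0],"hand":-0.1}]'; python3 -c "
from h import *
plan(-.017,-.25,.117)"
```

```text
time: 3.45
position: [0.55, -0.0562, 0.1183]
tcp_rot: [0.682, 0.731, 0.001, 0.001]
wrist_force: [-0.5, -0.1, -0.5]
gripper_width: 0.0426
finger_force: 0.0
H now [-0.0159 -0.1161] [ 0.55   -0.0562  0.1183] travel [-0.536 -0.006  0.005] ang [0.002 0.    0.003] rows>= 3.0 F [-0.5 -0.1 -0.5] t 3.45 w 0.0425751498909859
```

```bash
python3 -m handwheel '[{"travel":[-0.03,0,0],"angular":[0,0,0],"hand":-0.1},{"travel":[-0.06,0,0],"angular":[0,0,0],"hand":-0.1},{"travel":[-0.09,0,0],"angular":[0,0,0],"hand":-0.1},{"travel":[-0.12,0,0],"angular":[0,0,0],"hand":-0.1},{"travel":[-0.15,0,0],"angular":[0,0,0],"hand":-0.1},{"travel":[-0.18,0,0],"angular":[0,0,0],"hand":-0.1},{"travel":[-0.21,0,0],"angular":[0,0,0],"hand":-0.1},{"travel":[-0.24,0,0],"angular":[0,0,0],"hand":-0.1},{"travel":[-0.27,0,0],"angular":[0,0,0],"hand":-0.1},{"travel":[-0.3,0,0],"angular":[0,0,0],"hand":-0.1},{"travel":[-0.33,0,0],"angular":[0,0,0],"hand":-0.1},{"travel":[-0.36,0,0],"angular":[0,0,0],"hand":-0.1},{"travel":[-0.39,0,0],"angular":[0,0,0],"hand":-0.1},{"travel":[-0.42,0,0],"angular":[0,0,0],"hand":-0.1},{"travel":[-0.45,0,0],"angular":[0,0,0],"hand":-0.1},{"travel":[-0.48,0,0],"angular":[0,0,0],"hand":-0.1},{"travel":[-0.51,0,0],"angular":[0,0,0],"hand":-0.1}]'; python3 -c "
from h import *
plan(-.017,-.289,.117)
d=grab('scene'); cv2.imwrite('pics/s2.png',cv2.resize(d['image'][130:330,150:400],None,fx=3,fy=3))"
```

```text
time: 5.15
position: [0.5579, -0.185, 0.1168]
tcp_rot: [0.683, 0.731, -0.0, -0.0]
wrist_force: [0.1, 1.8, -1.2]
gripper_width: 0.0427
finger_force: 0.8
H now [-0.0166 -0.2451] [ 0.5579 -0.185   0.1168] travel [-0.176 -0.002 -0.001] ang [-0.001 -0.     0.001] rows>= 1.0 F [ 0.1  1.8 -1.2] t 5.15 w 0.04274680572047555
```

View pics/s2.png

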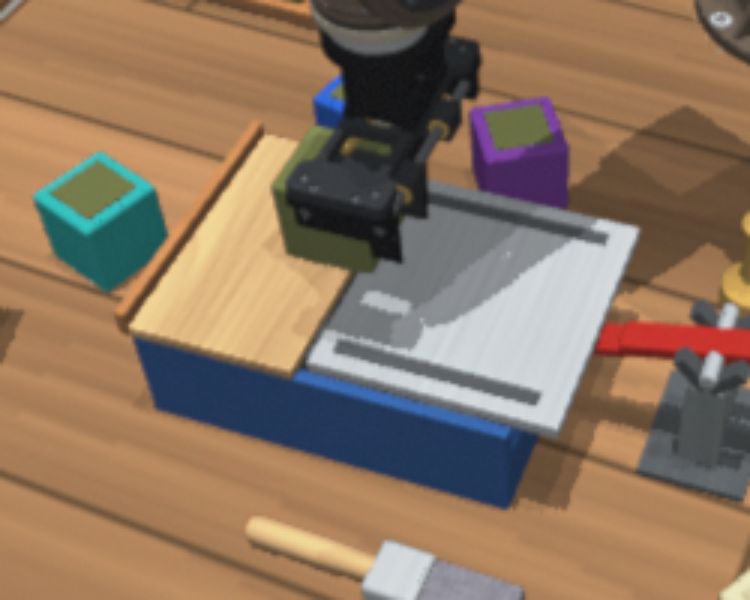

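The cube (crop 325,200) is upright and square to the fingers, and it's crossing the hinge. I'll finish the push, back off and rise.

```bash
python3 -m handwheel '[{"travel":[-0.03,0,0],"angular":[0,0,0],"hand":-0.1},{"travel":[-0.06,0,0],"angular":[0,0,0],"hand":-0.1},{"travel":[-0.09,0,0],"angular":[0,0,0],"hand":-0.1},{"travel":[-0.12,0,0],"angular":[0,0,0],"hand":-0.1},{"travel":[-0.14,0,0],"angular":[0,0,0],"hand":-0.1},{"travel":[-0.16,0,0],"angular":[0,0,0],"hand":-0.1},{"travel":[-0.175,0,0],"angular":[0,0,0],"hand":-0.1},{"travel":[-0.175,0,0],"angular":[0,0,0],"hand":-0.1},{"travel":[-0.175,0,0],"angular":[0,0,0],"hand":-0.1},{"travel":[-0.15,0,0],"angular":[0,0,0],"hand":-0.1},{"travel":[-0.05,0,0],"angular":[0,0,0],"hand":-0.1},{"travel":[0,0,-0.1],"angular":[0,0,0],"hand":-1},{"travel":[0.1,0,-0.3],"angular":[0,0,0],"hand":-1},{"travel":[0.25,0,-0.48],"angular":[0,0,0],"hand":-1},{"travel":[0.42,0,-0.6],"angular":[0,0,0],"hand":-1},{"travel":[0.6,0.03,-0.6],"angular":[0,0,0],"hand":-1},{"travel":[0.8,0.06,-0.6],"angular":[0,0,0],"hand":-1},{"travel":[1,0.06,-0.6],"angular":[0,0,0],"hand":-1},{"travel":[1,0.06,-0.6],"angular":[0,0,0],"hand":-1}]'; python3 -c "
from h import *
plan(0,.225,.19)
d=grab('top','t3'); im=d['image']; hsv=cv2.cvtColor(im,cv2.COLOR_BGR2HSV)
m=cv2.inRange(hsv,(25,60,85),(45,255,255)); k=m*0; k[180:290,340:455]=m[180:290,340:455]
for c in cv2.findContours(k,0,1)[0]:
    if cv2.contourArea(c)>300:
        r=cv2.minAreaRect(c); print(r, toH(onz(d,*r[0],.168)))
cv2.imwrite('pics/t3c.png',cv2.resize(im[150:330,80:480],None,fx=2,fy=2))"
```

```text
time: 7.1
position: [0.5552, 0.0709, 0.2675]
tcp_rot: [0.681, 0.732, 0.0, -0.0]
wrist_force: [1.5, -0.1, -0.4]
gripper_width: -0.0002
finger_force: 0.0
H now [-0.0023  0.0104] [0.5552 0.0709 0.2675] travel [0.858 0.014 0.311] ang [ 0.001 -0.001  0.007] rows>= 5.0 F [ 1.5 -0.1 -0.4] t 7.1 w -0.0001673345109270899
((423.35302734375, 242.17874145507812), (38.50999450683594, 38.586856842041016), 87.79740142822266) [-0.02446059 -0.3364564 ]
```

View pics/t3c.png

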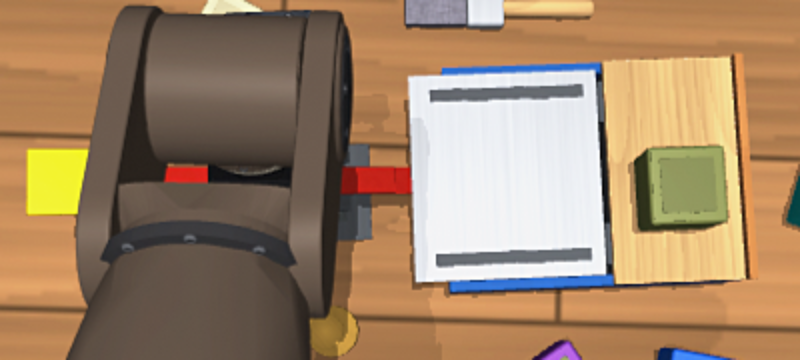

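The cube (crop 683,187) stands flat on the shelf at hatch y −0.336 and the flap is shut. Now going above the paddle.

```bash
python3 -m handwheel '[{"travel":[0.15,0,0],"angular":[0,0,0],"hand":-1},{"travel":[0.33,0.01,0],"angular":[0,0,0],"hand":-1},{"travel":[0.5,0.01,0],"angular":[0,0,0],"hand":-1},{"travel":[0.68,0.01,0.05],"angular":[0,0,0],"hand":-1},{"travel":[0.8,0.01,0.15],"angular":[0,0,0],"hand":-1},{"travel":[0.85,0.01,0.25],"angular":[0,0,0],"hand":-1},{"travel":[0.85,0.01,0.3],"angular":[0,0,0],"hand":-1},{"travel":[0.85,0.01,0.3],"angular":[0,0,0],"hand":-1},{"travel":[0.85,0.01,0.3],"angular":[0,0,0],"hand":-1}]'; python3 -c "
from h import *
plan(0,.222,.166);plan(0,.230,.105);plan(0,.222,.045)
d=grab('scene'); cv2.imwrite('pics/s4.png',cv2.resize(d['image'][150:350,330:580],None,fx=3,fy=3))"
```

```text
time: 8.05
position: [0.5449, 0.2773, 0.1929]
tcp_rot: [0.683, 0.73, 0.0, 0.0]
wrist_force: [-1.3, 0.4, -0.4]
gripper_width: 0.0007
finger_force: 0.0
H now [0.0012 0.217 ] [0.5449 0.2773 0.1929] travel [ 0.02  -0.005  0.108] ang [ 0.001 -0.    -0.   ] rows>= 1.0 F [-1.3  0.4 -0.4] t 8.05 w 0.0006589298912727383
H now [0.0012 0.217 ] [0.5449 0.2773 0.1929] travel [ 0.052 -0.005  0.352] ang [ 0.001 -0.    -0.   ] rows>= 2.0 F [-1.3  0.4 -0.4] t 8.05 w 0.0006589298912727383
H now [0.0012 0.217 ] [0.5449 0.2773 0.1929] travel [ 0.02  -0.005  0.592] ang [ 0.001 -0.    -0.   ] rows>= 3.0 F [-1.3  0.4 -0.4] t 8.05 w 0.0006589298912727383
```

View pics/s4.png

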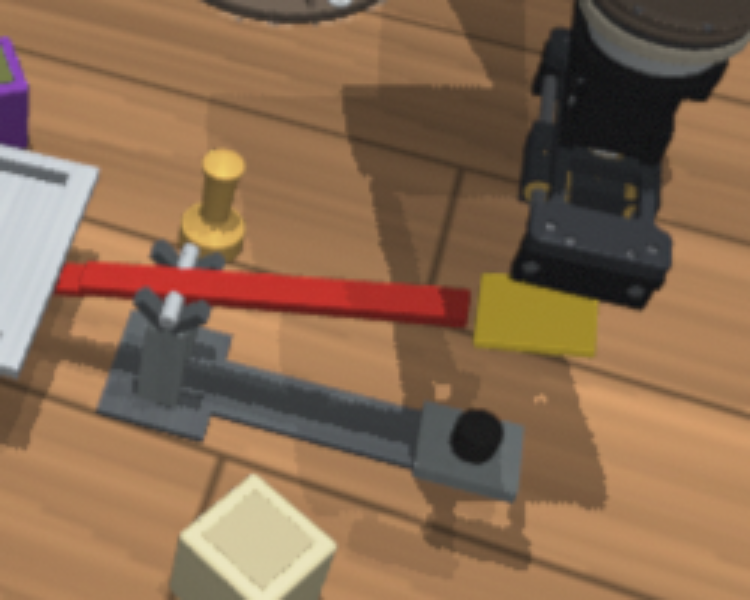

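```bash
python3 -m handwheel '[{"travel":[0.02,0,0.05],"angular":[0,0,0],"hand":-1},{"travel":[0.025,0,0.1],"angular":[0,0,0],"hand":-1},{"travel":[0.03,0,0.13],"angular":[0,0,0],"hand":-1},{"travel":[0.03,0,0.16],"angular":[0,0,0],"hand":-1},{"travel":[0.04,0,0.19],"angular":[0,0,0],"hand":-1},{"travel":[0.04,0,0.22],"angular":[0,0,0],"hand":-1},{"travel":[0.05,0,0.25],"angular":[0,0,0],"hand":-1},{"travel":[0.05,0,0.28],"angular":[0,0,0],"hand":-1},{"travel":[0.05,0,0.31],"angular":[0,0,0],"hand":-1},{"travel":[0.05,0,0.34],"angular":[0,0,0],"hand":-1},{"travel":[0.05,0,0.37],"angular":[0,0,0],"hand":-1},{"travel":[0.05,0,0.4],"angular":[0,0,0],"hand":-1},{"travel":[0.05,0,0.43],"angular":[0,0,0],"hand":-1},{"travel":[0.04,0,0.46],"angular":[0,0,0],"hand":-1},{"travel":[0.04,0,0.49],"angular":[0,0,0],"hand":-1},{"travel":[0.03,0,0.52],"angular":[0,0,0],"hand":-1},{"travel":[0.03,0,0.54],"angular":[0,0,0],"hand":-1},{"travel":[0.02,0,0.56],"angular":[0,0,0],"hand":-1},{"travel":[0.02,0,0.57],"angular":[0,0,0],"hand":-1},{"travel":[0.02,0,0.57],"angular":[0,0,0],"hand":-1}]'; python3 -c "
from h import *
plan(0,.222,.045)"
```

```text
time: 10.1
position: [0.5443, 0.2842, 0.051]
tcp_rot: [0.683, 0.731, 0.001, 0.0]
wrist_force: [-4.3, 2.7, 18.9]
gripper_width: 0.0005
finger_force: 10.0
H now [0.0011 0.224 ] [0.5443 0.2842 0.051 ] travel [-0.008 -0.004  0.024] ang [ 0.003 -0.002  0.002] rows>= 1.0 F [-4.3  2.7 18.9] t 10.1 w 0.0004826790129257005
```

```bash
python3 -m handwheel '[{"travel":[0,0,0.004],"angular":[0,0,0],"hand":-1},{"travel":[0,0,0.008],"angular":[0,0,0],"hand":-1},{"travel":[0,0,0.008],"angular":[0,0,0],"hand":-1},{"travel":[0,0,0.008],"angular":[0,0,0],"hand":-1},{"travel":[0,0,0.008],"angular":[0,0,0],"hand":-1},{"travel":[0,0,0.008],"angular":[0,0,0],"hand":-1}]'; python3 -c "
from h import *
plan(0,.222,.045)
d=grab('scene'); cv2.imwrite('pics/s5.png',cv2.resize(d['image'][130:350,170:550],None,fx=2,fy=2))
print('edge shut/raised px',[np.round((np.array(proj(d,W(.1,-.27+.185*np.cos(a),.098+.185*np.sin(a))))-[170,130])*2) for a in (0,.25,.29)])"
```

```text
time: 10.7
position: [0.5444, 0.2842, 0.0506]
tcp_rot: [0.683, 0.731, 0.002, 0.001]
wrist_force: [-6.8, 0.5, 35.5]
gripper_width: 0.0004
finger_force: 17.0
H now [0.0012 0.224 ] [0.5444 0.2842 0.0506] travel [-0.008 -0.005  0.022] ang [ 0.004 -0.002  0.002] rows>= 1.0 F [-6.8  0.5 35.5] t 10.7 w 0.00036638245013707936
edge shut/raised px [array([331., 286.]), array([326., 256.]), array([324., 251.])]
```

View pics/s5.png

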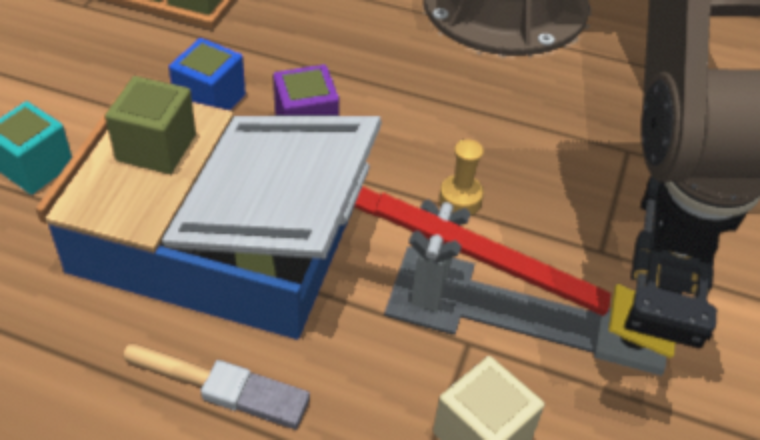

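The flap's near corner at (326,252) matches the full-raise prediction. The force rose from 19 to 35 N over 0.4 mm, so the lever is on its stop. The soap is upright on the shelf and the bystanders haven't moved.

```bash
python3 -c "
from h import *
print(finish_job())"
```

```text
the job is handed in; nothing more can be done
None
```

I handed the job in at about 10.8 s with the olive soap upright on the shelf, the flap fully raised, and the fingers holding the paddle on its stop; no verdict came back.

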